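Push the pepper mill back into the condiment rack

TASK

Push the tall wooden pepper mill that stands between the sink and the condiment rack across the worktop into the empty bay of the rack, all the way back until it stands against the rail. Push it gently and low on its body so that it slides upright and does not tip; do not grip, lift or carry it, and leave everything else where it stands. Finish with the hand clear of everything.

Things in the scene. Friction and masses are not known exactly. Their poses are not given: they have to be found in the camera images.
- pepper_mill: tall wooden pepper mill with a round head and a small metal knob on top; 58 mm across at the foot, 50 at the head, 150 mm tall, 0.14 to 0.25 kg, loose and upright on the worktop between sink and rack (a like one far back by the hob is not meant). Origin: centre of its foot; z axis up. Pushed below about 20 mm above the worktop it slides; pushed well above 35 mm it tips.
- rack: low light-wood rack, fixed, no floor: back rail 190 mm long, 12 thick, 50 tall, with three dividers (10 thick, 35 tall) reaching 45 mm forward from it: two bays side by side, each 80 mm wide, open to the left (towards the sink). Origin: on the worktop, middle of the rail's front face. x points from the open front to the rail (about to the robot's right), y along the rail (about away from it); bay centres y = -45, +45 mm.
- mill_place: paper-thin round cork disc, 60 mm across, in the one empty bay (things slide over it freely). Origin: its centre on the worktop, in the middle of the bay's width and 29 mm in front of the rail, so the pepper mill's foot centre lies here when it touches the rail. Axes as the rack's: x points into the bay, to the rail.
- salt_mill: small salt shaker, clear body with a grey cap, 44 mm across, 90 mm tall, loose, standing in the other bay, 29 mm in front of the rail; origin at the centre of its foot. To be left alone.
- ramekin: small white stoneware ramekin, 61 mm across, 37 mm tall, loose, on the worktop between the sink and the rack, farther from the robot than the pepper mill; origin at the centre of its foot. To be left alone.
- spice_jar: glass spice jar with a black cap, 41 mm across, 105 mm tall, loose, on the worktop in front of the sink, a little to the left; origin at the centre of its foot. To be left alone.
- bowl: white bowl, 130 mm across, 55 mm tall, loose, on the worktop to the left of the sink; origin at the centre of its foot. To be left alone.
Not all that is in view belongs to the job. What is shaped like the pepper_mill but pink is not meant.

How it is judged:
By the outcome, as a careful person would: the job done as asked, in the order asked, and still so for the second after the job is handed in, with the robot touching nothing.
It also fails if it takes over 56 s, if anything falls off the work surface, if the arm or the gripper's body presses on something with over 40 N, if the wrist force passes 120 N, or if a joint passes its speed limit or range.

ROBOT

A 6-joint arm with a two-finger parallel gripper is mounted at the origin on a cart in front of the work surface, level with it; the furniture and walls round the work are solid. World frame = base frame: x ahead of the robot, y to its left, z up, the work surface at z = 0. Lengths are in m, angles in rad, forces in N, time in s.
With the tool pointing down it reaches from about 0.3 to 0.875 m from the base axis. Payload 4.2 kg.
Tool frame: the origin (TCP) lies on the centre line of the jaws, within the pads' length; the fingertips stand 11 mm ahead of it and the grasp point (between the pads) lies 8 mm behind it (manip.tip_reach is the distance from the TCP to the fingertips, in m); z points along the fingers, y is the line along which they close (so a half turn about z gives the same grasp; the last joint's range is limited). The gripper opens to 85 mm and grips with 20 to 120 N. Pads are 22 mm wide; open, the fingers measure 114 mm over their backs; the gripper's body (76 mm by 85 mm) begins 54 mm behind the grasp point. The pads swing forward as they close: fully open they stand 13 mm farther back than shut.
Start: joints at [-1.213, 0.32, 1.565, -0, 1.257, -0.02], TCP at [0.212, -0.534, 0.242] pointing down, gripper open.
Joint ranges: [-3.11, 3.11], [-0.84, 2.01], [0.21, 2.61], [-1.34, 4.49], [0.05, 2.63], [-2.56, 2.56]. Speed limits (rad/s): [2.57, 2.57, 3.14, 3.14, 3.14, 3.14].

INTERFACE

Orientations are given as a unit quaternion [x, y, z, w].
In Python, from rig import manip, read_camera, camera_info gives the robot as it stands.
- The arm moves only by the shell command python3 -m creep 'ROWS'. ROWS is JSON, one flat list of numbers, 7 for each row, row after row: the shift along the world's x, y, z scaled (see below), then the turn, a rotation vector about the world's x, y, z scaled (see below), then the opening, from -1 (shut) to 1 (fully open), so that 0 is half open. A call has 1 to 10 rows; each row is the pose to reach, as a shift and turn from the pose commanded when the call began, turning the shorter way round; what a row does not reach only later rows make up. The controller multiplies each number of a shift by 0.2 m and each number of a turn by pi rad. A row lasts 1/12 s, in which the tool goes at most 41.7 mm and 7.16 degrees, less where a joint would pass 70% of its speed; a pose out of reach is approached as far as the arm can. A call with a number of a shift or a turn outside -1 to 1 is refused whole. A call with a gripper value outside its range is refused whole. The fingers move at their own pace and stop on an object; the grip force is fixed at half the most. Time passes only in rows, so rows that repeat a pose let the fingers close. It gives the time, the measured TCP pose, the force, the opening and the grip force at its end, in the units of the state.
- manip.get_obs(): the state, without advancing time (a new reading comes with each control period).
- read_camera(name): name is "scene" or "side" or "wrist"; returns the picture (480x640x3 uint8, blue, green, red); there is no depth.
- camera_info(name): a dict with "fx", "fy", "cx", "cy" (pixels), "view" (4x4, takes a point from world to camera coordinates). Camera axes: x right, y up, looking along -z (the intrinsics and any distortion apply to the point x, -y, -z); pixel columns grow to the right and rows downward; lengths in m; the calibration is good to about 2 mm. A picture is of the moment at which its call begins: read the wrist's pose just before it. camera_info takes no time and is no camera call; for the wrist camera it gives the pose at the moment of the call.
- manip.job_done(): hands the job in; it is judged then, once.
The state is a dict: "t": time; "joint_positions": joint angles; "joint_velocities": joint speeds; "tau": joint torques, N m; "ee_pos": TCP position; "tool_rot": TCP orientation; "ft_force": force on the tool from outside, world axes, zero at the start; "torque": the same for the moment, N m; "grip_width": finger opening in m; "grip_force": force on a finger pad.
Only numpy, scipy, OpenCV 4.12 (cv2) and the standard library are available. Lean on these libraries where they do the work, as an engineer would, in place of code of your own. Each camera call takes 0.05 s, during which the arm holds its last target. There are 200 camera calls.

## Working session

There is one attempt and no reset: what is moved stays moved. The work goes in short steps, Python scripts to look and compute and a shell command to move; the robot and the scene stay as the last step left them, time stands still between calls to the robot, and variables do not carry over. Pictures are saved under pics/ and viewed, at most 13 in all, crops included, and the job is handed in when it is done.

```bash
mkdir -p pics; python3 - <<'E'
from rig import manip, read_camera, camera_info
import cv2
for n in("scene","side"):
    cv2.imwrite(f"pics/{n}0.png",read_camera(n)); i=camera_info(n); print(n,i)
o=manip.get_obs(); print(o["t"],o["ee_pos"],o["tool_rot"],o["grip_width"])
E
```

```text
scene {'fx': 470.4563032804935, 'fy': 470.4563032804935, 'cx': 323.68270716818984, 'cy': 235.99312674317278, 'view': array([[-4.43438016e-01, -8.96304847e-01, -5.89680184e-04,
         2.08522507e-01],
       [ 6.03225171e-01, -2.98926200e-01,  7.39433918e-01,
        -3.28753995e-01],
       [-6.62934476e-01,  3.27537399e-01,  6.73228886e-01,
        -9.44852315e-01],
       [ 0.00000000e+00,  0.00000000e+00,  0.00000000e+00,
         1.00000000e+00]])}
side {'fx': 449.42640543425597, 'fy': 449.42640543425597, 'cx': 317.51873693102385, 'cy': 241.13967155654075, 'view': array([[ 0.99918256, -0.0389002 , -0.01099922, -0.47791463],
       [ 0.03029825,  0.54049365,  0.84080237, -0.03575605],
       [-0.02676238, -0.84044833,  0.54123044, -0.96706085],
       [ 0.        ,  0.        ,  0.        ,  1.        ]])}
0.1 [ 0.21197477 -0.53407239  0.24158661] [ 9.82210410e-01  1.87782061e-01 -1.20101131e-04 -7.70223066e-04] 0.08521536165908007
```

View pics/scene0.png

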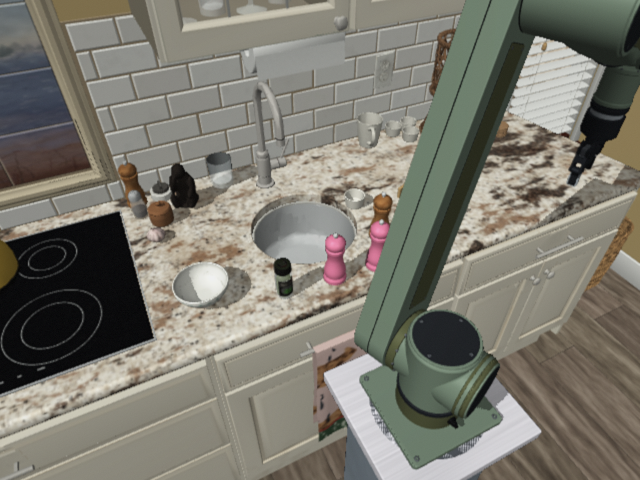

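View pics/side0.png

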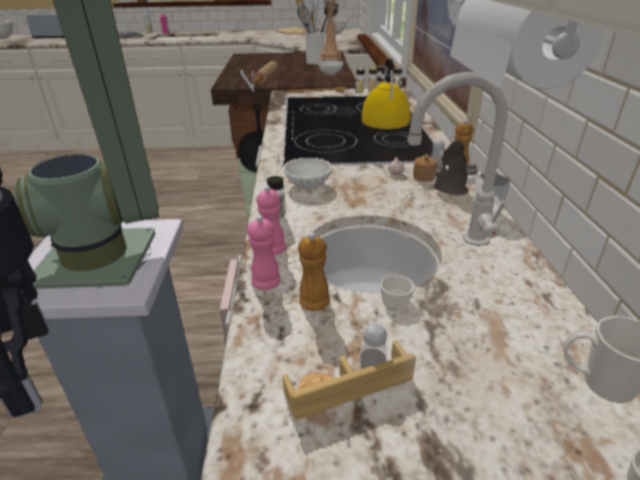

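The side view shows the wooden mill with its foot at about (314,300), pink look-alikes on its left, the ramekin at (397,300), the rack rail from (290,400) to (415,365), and the salt in the far bay. I'll enlarge this area to measure it.

```bash
python3 - <<'E'
import cv2
im=cv2.imread("pics/side0.png")[220:420,230:430]
cv2.imwrite("pics/crop.png",cv2.resize(im,(600,600),interpolation=cv2.INTER_CUBIC))
E
cat >h.py <<'E'
import numpy as np
from rig import camera_info
def ray(cam,u,v,z=0):
    i=camera_info(cam); V=i["view"]; R=V[:3,:3]; c=-R.T@V[:3,3]
    d=R.T@np.array([(u-i["cx"])/i["fx"],-(v-i["cy"])/i["fy"],-1])
    return c+d*(z-c[2])/d[2]
def proj(cam,p):
    i=camera_info(cam); q=i["view"]@np.r_[p,1]
    return np.array([i["cx"]+i["fx"]*q[0]/-q[2], i["cy"]-i["fy"]*q[1]/-q[2]])
E
```

```text
(no output)
```

View pics/crop.png

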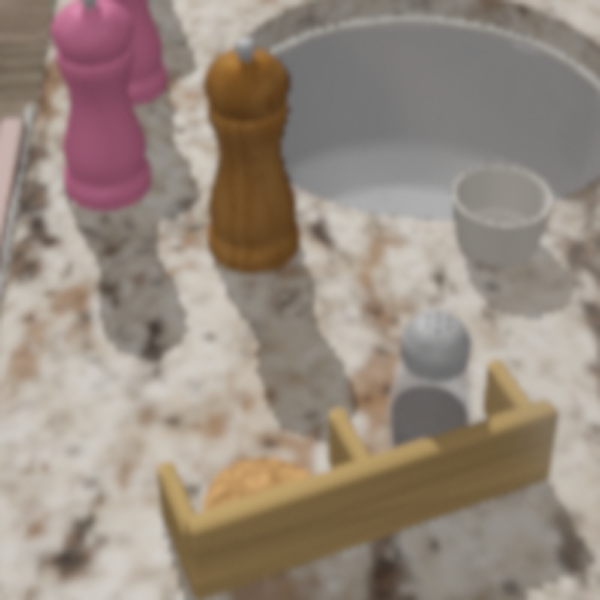

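```bash
cat >m.py <<'E'
from h import *
from scipy.optimize import least_squares
px=lambda a:np.array(a)/3+[230,220]
L=np.array([[.012,-.095,.05],[.012,.095,.05],[.012,-.095,0],[.012,.095,0],[-.045,-.09,.035],[-.045,0,.035],[-.045,.09,.035]])
P=px([[188,537],[554,408],[200,596],[548,474],[165,466],[340,410],[495,364]])
T=lambda s,l:np.c_[s[0]+np.cos(s[2])*l[:,0]-np.sin(s[2])*l[:,1],s[1]+np.sin(s[2])*l[:,0]+np.cos(s[2])*l[:,1],l[:,2]]
f=lambda s:(np.array([proj("side",p) for p in T(s,L)])-P).ravel()
r=least_squares(f,[.46,-.4,-1.57]); s=r.x; print("rack",s,np.degrees(s[2])); print(r.fun.reshape(-1,2).round(1))
print("place",T(s,np.array([[-.029,-.045,0],[-.029,.045,0],[-.045,-.09,.035],[-.045,0,.035]])))
a=np.linspace(0,2*np.pi,73)
def circ(l,rr,b,rad):
    def g(c):
        q=np.array([proj("side",[c[0]+rad*np.cos(t),c[1]+rad*np.sin(t),0]) for t in a])
        return [q[:,0].mean()-(l+rr)/6-230, q[:,1].max()-b/3-220]
    z=least_squares(g,[.45,-.25]).x; q=np.array([proj("side",[z[0]+rad*np.cos(t),z[1]+rad*np.sin(t),0]) for t in a])
    print(z,"width px",np.ptp(q[:,0]),(rr-l)/3); return z
m=circ(208,299,271,.029); circ(458,546,268,.024); circ(64,151,208,.029)
print("scene proj mill head", proj("scene",[*m,.145]),proj("side",[*m,.15]))
E
python3 m.py
```

```text
rack [ 0.51676152 -0.37840021 -1.22775703] -70.34529595794304
[[ 1.5 -0.9]
 [ 2.4  0.7]
 [-1.1  2.9]
 [ 0.8  1.8]
 [-0.3 -2. ]
 [-2.  -1.2]
 [-1.5 -2.4]]
place [[ 0.46462919 -0.36622564  0.        ]
 [ 0.5493855  -0.33595406  0.        ]
 [ 0.41686942 -0.36629364  0.035     ]
 [ 0.50162573 -0.33602206  0.035     ]]
[ 0.46587186 -0.16379934] width px 30.968352774684547 30.333333333333332
[ 0.61999866 -0.17400711] width px 26.068904873714473 29.333333333333332Traceback (most recent call last):
  File "m.py", line 17, in <module>
    m=circ(208,299,271,.029); circ(458,546,268,.024); circ(64,151,208,.029)
                                                      ~~~~^^^^^^^^^^^^^^^^^
  File "m.py", line 15, in circ
    z=least_squares(g,[.45,-.25]).x; q=np.array([proj("side",[z[0]+rad*np.cos(t),z[1]+rad*np.sin(t),0]) for t in a])
      ~~~~~~~~~~~~~^^^^^^^^^^^^^^
    return func(*args, **kwargs)
    result = trf(vector_fun.fun, vector_fun.jac, x0, f0, J0, lb, ub, ftol, xtol,
                 gtol, max_nfev, x_scale, loss_function, tr_solver,
                 tr_options.copy(), verbose, callback=callback_wrapped)
    return trf_no_bounds(
        fun, jac, x0, f0, J0, ftol, xtol, gtol, max_nfev, x_scale,
        loss_function, tr_solver, tr_options, verbose, callback=callback)
    f_new = fun(x_new)
    self._update_fun()
    ~~~~~~~~~~~~~~~~^^
    self.f = self.fun_wrapped(xp_copy(self.x))
             ~~~~~~~~~~~~~~~~^^^^^^^^^^^^^^^^^
    return np.atleast_1d(self.fun(x))
                         ~~~~~~~~^^^
    return self.f(x, *self.args, **self.kwargs)
           ~~~~~~^^^^^^^^^^^^^^^^^^^^^^^^^^^^^^
  File "m.py", line 13, in g
    q=np.array([proj("side",[c[0]+rad*np.cos(t),c[1]+rad*np.sin(t),0]) for t in a])
                ~~~~^^^^^^^^^^^^^^^^^^^^^^^^^^^^^^^^^^^^^^^^^^^^^^^^^^
  File "h.py", line 8, in proj
    i=camera_info(cam); q=i["view"]@np.r_[p,1]
ValueError: time passes only in moves, steps and waits
```

```bash
python3 - <<'E'
from h import *
from rig import manip
from scipy.spatial.transform import Rotation as R
for n,c,u,v in [("pink near","side",266,282),("pink2","side",277,244),("pink1","scene",334,276),("pink2","scene",375,263),("jar","scene",285,291),("bowl","scene",201,297),("ramekin","side",397,303),("mill head scene","scene",383,198)]:
    print(n,ray(c,u,v,.145 if "head" in n else 0).round(3))
print(manip.tip_reach)
R0=R.from_quat(manip.get_obs()["tool_rot"]); print(R0.as_matrix().round(2))
def tgt(u,th):
    u=np.array([*u,0])/np.hypot(*u); z=u*np.sin(th)-np.array([0,0,np.cos(th)]); y=np.array([-u[1],u[0],0]); return R.from_matrix(np.c_[np.cross(y,z),y,z])
for u in [(-.18,-.98),(.05,-1),(.336,-.942)]:
  for th in (0,42): print(u,th,((tgt(u,np.radians(th))*R0.inv()).as_rotvec()/np.pi).round(3))
E
```

```text
pink near [ 0.372 -0.104  0.   ]
pink2 [0.389 0.033 0.   ]
pink1 [0.383 0.014 0.   ]
pink2 [ 0.377 -0.103  0.   ]
jar [0.392 0.145 0.   ]
bowl [0.465 0.335 0.   ]
ramekin [ 0.619 -0.18   0.   ]
mill head scene [ 0.449 -0.158  0.145]
0.011
[[ 0.93  0.37 -0.  ]
 [ 0.37 -0.93  0.  ]
 [ 0.   -0.   -1.  ]]
(-0.18, -0.98) 0 [-0.    -0.     0.322]
(-0.18, -0.98) 42 [-0.188  0.154  0.307]
(0.05, -1) 0 [-0.    -0.     0.396]
(0.05, -1) 42 [-0.209  0.134  0.377]
(0.336, -0.942) 0 [-0.    -0.     0.489]
(0.336, -0.942) 42 [-0.234  0.106  0.465]
```

```bash
python3 -m creep '[0.5,0.8,0.25,-0.17,0.14,0.31,-0.2, 0.5,0.8,0.25,-0.17,0.14,0.31,-0.2, 0.5,0.8,0.25,-0.17,0.14,0.31,-0.2, 0.5,0.8,0.25,-0.17,0.14,0.31,-0.2, 0.5,0.8,0.25,-0.17,0.14,0.31,-0.2, 0.5,0.8,0.25,-0.17,0.14,0.31,-0.2, 0.5,0.8,0.25,-0.17,0.14,0.31,-0.2, 0.5,0.8,0.25,-0.17,0.14,0.31,-0.2, 0.5,0.8,0.25,-0.17,0.14,0.31,-0.2, 0.5,0.8,0.25,-0.17,0.14,0.31,-0.2]'
cat >s.py <<'E'
from h import *
from rig import manip
from scipy.spatial.transform import Rotation as R
o=manip.get_obs(); M=R.from_quat(o["tool_rot"]).as_matrix(); z=M[:,2]
print("t",round(o["t"],2),"tcp",o["ee_pos"].round(4),"tip",(o["ee_pos"]+.011*z).round(4),"z",z.round(3),"y",M[:,1].round(3),"tilt",np.degrees(np.arccos(-z[2])).round(1))
print("q",np.round(o["joint_positions"],2),"F",np.round(o["ft_force"],1),"w",round(o["grip_width"],4))
E
python3 s.py
```

```text
t: 0.93
ee_pos: [0.3118, -0.3732, 0.2914]
tool_rot: [0.724, 0.608, -0.252, 0.208]
ft_force: [1.0, -0.1, 0.9]
grip_width: 0.0341
grip_force: 0.0
t 0.93 tcp [ 0.3118 -0.3732  0.2914] tip [ 0.3106 -0.3799  0.2827] z [-0.111 -0.607 -0.787] y [ 0.985 -0.174 -0.005] tilt 38.1
q [-0.52  0.04  1.96 -0.75  1.02  0.02] F [ 1.  -0.1  0.9] w 0.0341
```

```bash
python3 -m creep '[0.83,1,0,0,0,0,-0.2, 0.83,1,0,0,0,0,-0.2, 0.83,1,0,0,0,0,-0.2, 0.83,1,0,0,0,0,-0.2, 0.83,1,0,0,0,0,-0.2, 0.83,1,0,0,0,0,-0.2, 0.83,1,0,0,0,0,-0.2]' >/dev/null; python3 -m creep '[0,0.45,0,0,0,0,-0.2, 0,0.45,0,0,0,0,-0.2, 0,0.45,0,0,0,0,-0.2, 0,0.45,0,0,0,0,-0.2]' >/dev/null
python3 s.py; python3 -c "
from rig import read_camera
import cv2
a=read_camera('side');b=read_camera('scene')
cv2.imwrite('pics/side1.png',a)
cv2.imwrite('pics/both1.png',cv2.hconcat([cv2.resize(a[120:420,200:500],(400,400)),cv2.resize(b[120:320,250:450],(400,400))]))"
```

```text
t 1.85 tcp [ 0.4784 -0.0828  0.2919] tip [ 0.4772 -0.0895  0.2832] z [-0.11  -0.606 -0.788] y [ 0.984 -0.176 -0.002] tilt 38.0
q [ 0.18  0.25  1.71 -0.62  1.47  0.51] F [-0.  -0.2  0.2] w 0.0339
```

View pics/both1.png

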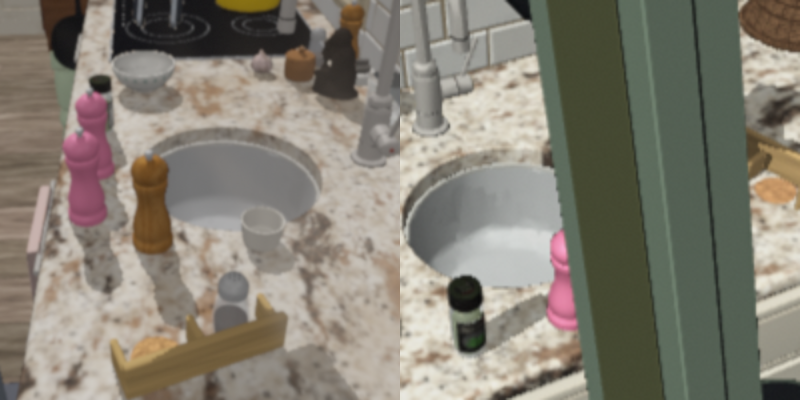

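```bash
python3 -m creep '[0,0,-1,0,0,0,-0.2, 0,0,-1,0,0,0,-0.2, 0,0,-1,0,0,0,-0.2, 0,0,-1,0,0,0,-0.2, 0,0,-1,0,0,0,-0.2, 0,0,-1,0,0,0,-0.2]' >/dev/null; python3 -m creep '[0,0,-0.1,0,0,0,-0.2, 0,0,-0.2,0,0,0,-0.2, 0,0,-0.26,0,0,0,-0.2, 0,0,-0.26,0,0,0,-0.2]' >/dev/null
python3 s.py; python3 -c "
from rig import read_camera
import cv2
from h import *
print('cork',ray('scene',438,215))
a=read_camera('side');b=read_camera('wrist')
cv2.imwrite('pics/side2.png',a)
cv2.imwrite('pics/both2.png',cv2.hconcat([cv2.resize(a[160:310,230:380],(400,400)),cv2.resize(b,(400,300))[:].copy() if 0 else cv2.copyMakeBorder(cv2.resize(b,(400,300)),0,100,0,0,0)]))"
```

```text
t 2.78 tcp [ 0.4776 -0.0855  0.04  ] tip [ 0.4764 -0.0922  0.0314] z [-0.114 -0.606 -0.787] y [ 0.983 -0.181 -0.003] tilt 38.1
q [ 0.17  0.56  2.   -0.75  1.01  0.9 ] F [-0.   0.3  0. ] w 0.0341
cork [ 4.63700243e-01 -3.69024675e-01  1.11022302e-16]
```

View pics/both2.png

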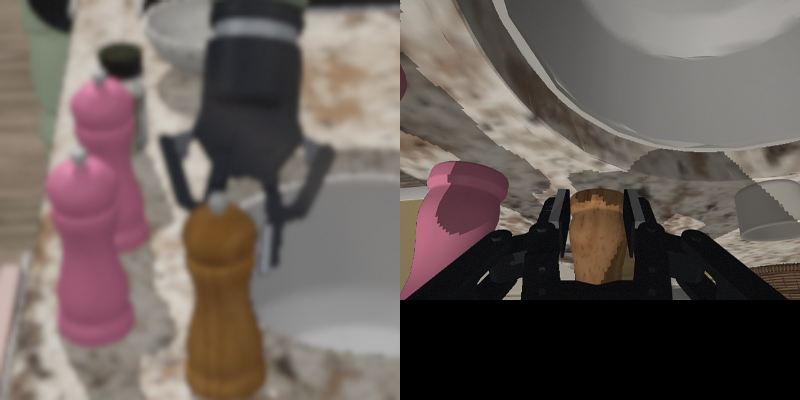

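```bash
python3 -m creep '[0,0,-0.03,0,0,0,-0.2, 0,0,-0.06,0,0,0,-0.2, 0,0,-0.08,0,0,0,-0.2, 0,0,-0.095,0,0,0,-0.2, 0,0,-0.1,0,0,0,-0.2,0,0,-0.1,0,0,0,-0.2]'
python3 s.py; python3 -c "
from rig import read_camera
import cv2
b=read_camera('wrist')
cv2.imwrite('pics/w3.png',b)"
```

```text
t: 3.38
ee_pos: [0.478, -0.0845, 0.0201]
tool_rot: [0.726, 0.606, -0.251, 0.208]
ft_force: [-0.9, -1.0, 0.0]
grip_width: 0.0345
grip_force: 0.0
t 3.38 tcp [ 0.478  -0.0845  0.0201] tip [ 0.4767 -0.0911  0.0114] z [-0.112 -0.606 -0.788] y [ 0.984 -0.18  -0.002] tilt 38.0
q [ 0.17  0.59  2.01 -0.77  0.97  0.94] F [-0.9 -1.   0. ] w 0.0345
```

View pics/w3.png

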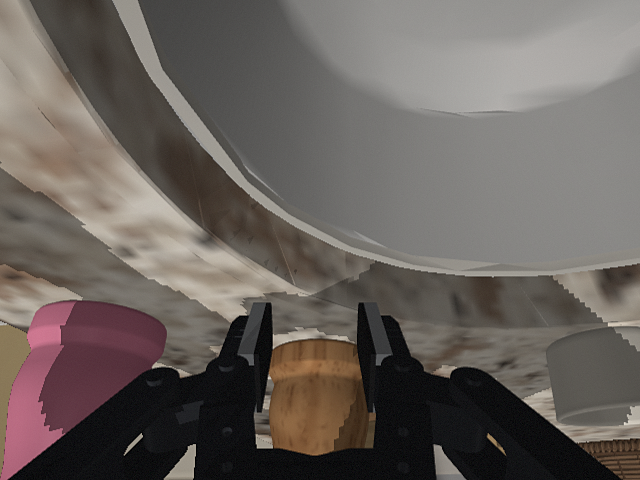

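```bash
python3 -m creep '[-0.004,-0.02,0,0,0,0,-0.2, -0.008,-0.04,0,0,0,0,-0.2, -0.012,-0.06,0,0,0,0,-0.2, -0.016,-0.08,0,0,0,0,-0.2, -0.02,-0.1,0,0,0,0,-0.2, -0.024,-0.12,0,0,0,0,-0.2, -0.027,-0.14,0,0,0,0,-0.2, -0.03,-0.16,0,0,0,0,-0.2, -0.033,-0.175,0,0,0,0,-0.2, -0.036,-0.19,0,0,0,0,-0.2]'
python3 -m creep '[-0.004,-0.015,0,0,0,0,-0.2, -0.006,-0.03,0,0,0,0,-0.2, -0.009,-0.045,0,0,0,0,-0.2, -0.012,-0.06,0,0,0,0,-0.2, -0.015,-0.075,0,0,0,0,-0.2, -0.018,-0.09,0,0,0,0,-0.2, -0.021,-0.105,0,0,0,0,-0.2, -0.024,-0.12,0,0,0,0,-0.2, -0.027,-0.135,0,0,0,0,-0.2, -0.03,-0.15,0,0,0,0,-0.2]'
python3 s.py; python3 -c "
from rig import read_camera
import cv2
b=read_camera('wrist');a=read_camera('side')
cv2.imwrite('pics/b4.png',cv2.hconcat([cv2.resize(a[200:400,250:450],(400,400)),cv2.resize(b[240:480,160:400],(400,400))]))"
```

```text
t: 4.27
ee_pos: [0.4708, -0.1228, 0.0203]
tool_rot: [0.726, 0.606, -0.251, 0.208]
ft_force: [-0.5, 0.2, -0.0]
grip_width: 0.0343
grip_force: 0.0
t: 5.1
ee_pos: [0.4648, -0.1527, 0.0203]
tool_rot: [0.726, 0.606, -0.251, 0.208]
ft_force: [0.4, 0.6, 0.7]
grip_width: 0.0343
grip_force: 0.5
t 5.1 tcp [ 0.4648 -0.1527  0.0203] tip [ 0.4636 -0.1594  0.0117] z [-0.112 -0.606 -0.788] y [ 0.984 -0.18  -0.001] tilt 38.0
q [ 0.04  0.57  2.06 -0.87  0.9   0.92] F [0.4 0.6 0.7] w 0.0343
```

View pics/b4.png

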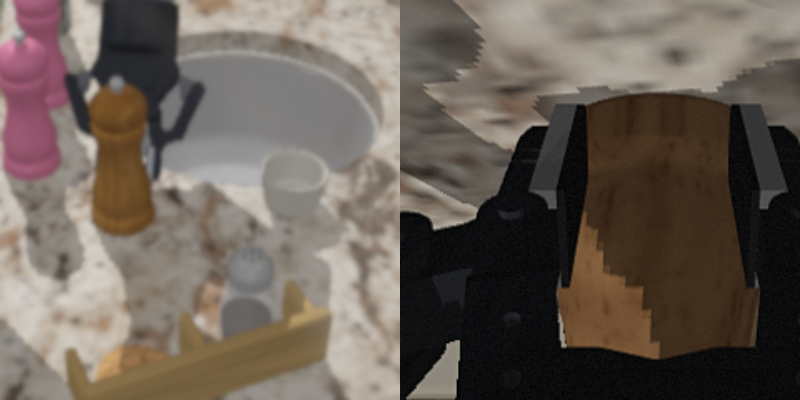

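```bash
cat > c.py <<'E'
import sys; from h import *
from scipy.optimize import least_squares
i=camera_info("side"); a=np.linspace(0,6.2832,73)
def pts(c):
    q=i["view"]@np.array([c[0]+.029*np.cos(a),c[1]+.029*np.sin(a),0*a,0*a+1]); return i["cx"]-i["fx"]*q[0]/q[2], i["cy"]+i["fy"]*q[1]/q[2]
l,r,b=map(float,sys.argv[1:])
g=lambda c:(lambda u,v:[(u.max()+u.min())/2-(l+r)/2,v.max()-b])(*pts(c))
c=least_squares(g,[.45,-.25]).x; print("mill",c.round(4),np.ptp(pts(c)[0]),r-l)
E
python3 c.py 296 327.5 316.5
```

```text
mill [ 0.4607 -0.18  ] 31.48150036770852 31.5
```

```bash
for k in 1 2 3; do python3 -m creep '[-0.004,-0.019,0,0,0,0,-0.2, -0.007,-0.038,0,0,0,0,-0.2, -0.011,-0.057,0,0,0,0,-0.2, -0.014,-0.076,0,0,0,0,-0.2, -0.018,-0.095,0,0,0,0,-0.2, -0.021,-0.114,0,0,0,0,-0.2, -0.025,-0.133,0,0,0,0,-0.2, -0.028,-0.152,0,0,0,0,-0.2, -0.032,-0.171,0,0,0,0,-0.2, -0.035,-0.19,0,0,0,0,-0.2]' | grep -E 'force|width'; done
python3 s.py; python3 -c "
from rig import read_camera
import cv2
b=read_camera('wrist');a=read_camera('side')
cv2.imwrite('pics/b5.png',cv2.hconcat([cv2.resize(a[220:420,250:450],(400,400)),cv2.resize(b,(400,300)) if 0 else cv2.resize(b[:,80:560],(400,400))]))"
```

```text
ft_force: [0.4, 1.2, 0.9]
grip_width: 0.0347
grip_force: 0.6
ft_force: [0.2, 1.7, 0.3]
grip_width: 0.0342
grip_force: 0.6
ft_force: [0.4, 1.7, 0.5]
grip_width: 0.034
grip_force: 0.6
t 7.7 tcp [ 0.4438 -0.2668  0.0203] tip [ 0.4426 -0.2735  0.0117] z [-0.112 -0.606 -0.788] y [ 0.984 -0.18  -0.001] tilt 38.0
q [-0.19  0.56  2.1  -1.04  0.8   0.86] F [0.4 1.7 0.5] w 0.034
```

View pics/b5.png

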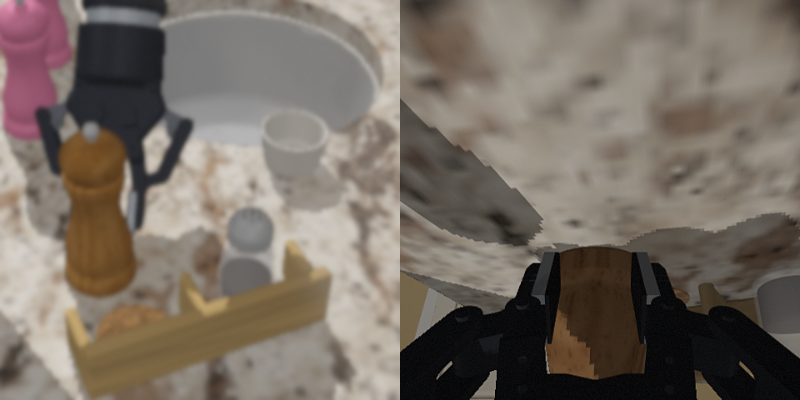

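```bash
python3 c.py 283 318 368.5
```

```text
mill [ 0.4391 -0.2984] 35.8110149776295 35.0
```

```bash
python3 -m creep '[0.005,-0.018,0,0,0,0.005,-0.2, 0.009,-0.036,0,0,0,0.01,-0.2, 0.013,-0.053,0,0,0,0.016,-0.2, 0.017,-0.07,0,0,0,0.022,-0.2, 0.021,-0.088,0,0,0,0.028,-0.2, 0.025,-0.105,0,0,0,0.034,-0.2, 0.028,-0.123,0,0,0,0.04,-0.2, 0.032,-0.14,0,0,0,0.046,-0.2, 0.035,-0.158,0,0,0,0.052,-0.2, 0.038,-0.175,0,0,0,0.058,-0.2]' | grep -E 'force|width'
python3 s.py; python3 -c "
from rig import read_camera
import cv2
b=read_camera('wrist');a=read_camera('side')
cv2.imwrite('pics/b6.png',cv2.hconcat([cv2.resize(a[220:420,250:450],(400,400)),cv2.resize(b[:,80:560],(400,400))]))"
```

```text
ft_force: [-1.2, 1.6, 1.0]
grip_width: 0.0343
grip_force: 0.7
t 8.63 tcp [ 0.4516 -0.3018  0.0203] tip [ 0.4516 -0.3086  0.0117] z [ 0.001 -0.616 -0.788] y [ 1.     0.003 -0.001] tilt 38.0
q [-0.27  0.54  2.15 -1.25  0.68  0.82] F [-1.2  1.6  1. ] w 0.0343
```

View pics/b6.png

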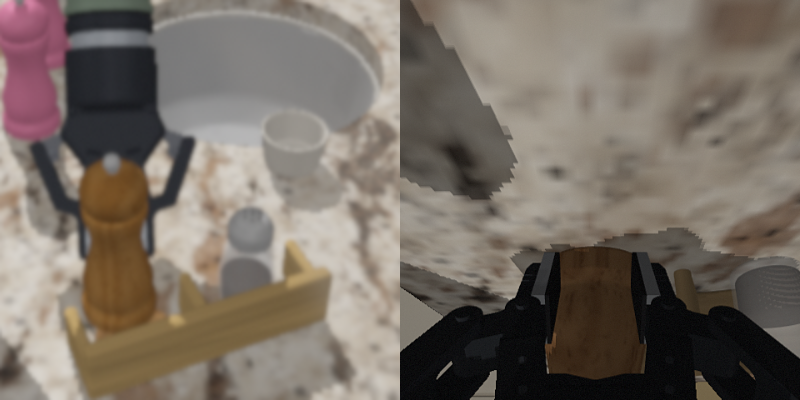

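The mill is upright in the cradle and entering the bay. Joint 4 is close to its limit, so I'll back off a little, narrow the fingers to clear the middle divider, reduce the tilt slightly, and then push on.

```bash
python3 -m creep '[-0.005,0.02,0,0,0,0,-0.2, -0.01,0.04,0,0,0,0,-0.2, -0.015,0.05,0,0.01,0,0.01,-0.44, -0.015,0.05,0,0.017,0,0.022,-0.44, -0.015,0.05,0,0.017,0,0.022,-0.44, -0.015,0.05,0,0.017,0,0.022,-0.44]' | grep -E 'force|width'
python3 s.py
python3 -m creep '[0.006,-0.018,0,0,0,0,-0.44, 0.012,-0.036,0,0,0,0,-0.44, 0.018,-0.054,0,0,0,0,-0.44, 0.024,-0.072,0,0,0,0,-0.44, 0.03,-0.088,0,0,0,0,-0.44, 0.035,-0.104,0,0,0,0,-0.44, 0.04,-0.12,0,0,0,0,-0.44, 0.045,-0.135,0,0,0,0,-0.44, 0.05,-0.15,0,0,0,0,-0.44]' | grep -E 'force|width'
python3 s.py; python3 -c "
from rig import read_camera
import cv2
b=read_camera('wrist');a=read_camera('side')
cv2.imwrite('pics/b7.png',cv2.hconcat([cv2.resize(a[260:410,270:420],(400,400)),cv2.resize(b[:,80:560],(400,400))]))"
```

```text
ft_force: [0.6, -0.9, 0.7]
grip_width: 0.0242
grip_force: 0.0
t 9.23 tcp [ 0.4484 -0.2913  0.0205] tip [ 0.4489 -0.2976  0.0115] z [ 0.041 -0.572 -0.819] y [0.998 0.07  0.001] tilt 35.0
q [-0.28  0.51  2.17 -1.24  0.6   0.75] F [ 0.6 -0.9  0.7] w 0.0242
ft_force: [-1.0, 0.8, -0.2]
grip_width: 0.0237
grip_force: 0.5
t 9.98 tcp [ 0.4586 -0.3218  0.0203] tip [ 0.459  -0.3281  0.0113] z [ 0.041 -0.571 -0.82 ] y [0.998 0.07  0.001] tilt 35.0
q [-0.34  0.52  2.13 -1.24  0.59  0.69] F [-1.   0.8 -0.2] w 0.0237
```

View pics/b7.png

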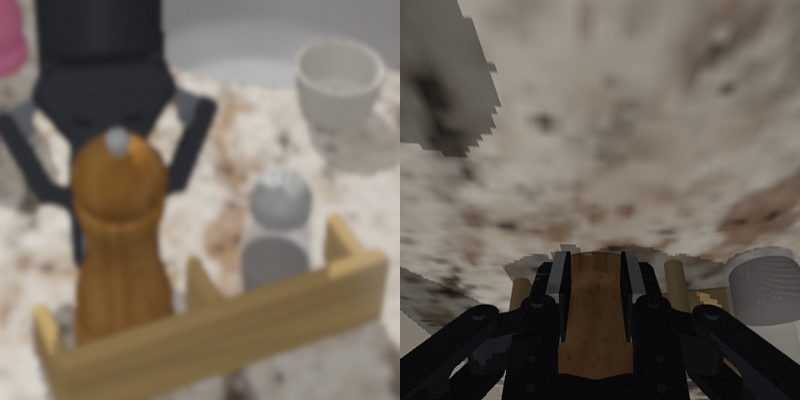

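```bash
python3 -c "
from h import *
print(ray('side',314.3,312.5,.148))"
python3 -m creep '[0.004,-0.01,0,0,0,0,-0.44, 0.007,-0.02,0,0,0,0,-0.44, 0.01,-0.03,0,0,0,0,-0.44, 0.013,-0.038,0,0,0,0,-0.44]' | grep -E 'ft_f|ee_pos'
python3 -m creep '[0.002,-0.006,0,0,0,0,-0.44, 0.004,-0.012,0,0,0,0,-0.44]' | grep -E 'ft_f|ee_pos'
```

```text
[ 0.46150329 -0.36421396  0.148     ]
ee_pos: [0.4612, -0.3292, 0.0204]
ft_force: [0.9, 1.5, -0.0]
ee_pos: [0.4615, -0.3304, 0.02]
ft_force: [-2.5, 15.0, 7.0]
```

```bash
python3 -m creep '[-0.002,0.02,0,0,0,0,-0.44, -0.002,0.06,0,0,0,0,-0.44, 0.02,0.12,0,0,0,0,-0.44, 0.04,0.2,0,0,0,0,-0.44, 0.06,0.28,0.02,0,0,0,-0.44, 0.07,0.32,0.1,0,0,0,-0.44, 0.07,0.32,0.25,0,0,0,-0.44, 0.07,0.32,0.4,0,0,0,-0.44, 0.07,0.32,0.6,0,0,0,-0.44, 0.07,0.32,0.8,0,0,0,-0.44]' | grep -E 'ft_f|ee_pos'
python3 -m creep '[0,0.15,0.2,0,0,0,-0.44, 0,0.3,0.4,0,0,0,-0.44, 0,0.3,0.6,0,0,0,-0.44, 0,0.3,0.6,0,0,0,-0.44]' | grep -E 'ft_f|ee_pos'
python3 -c "
from rig import read_camera
import cv2
a=read_camera('side');b=read_camera('scene')
cv2.imwrite('pics/b8.png',cv2.hconcat([cv2.resize(a[250:420,260:430],(400,400)),cv2.resize(a[150:400,200:450],(400,400))]))"
```

```text
ee_pos: [0.4754, -0.2666, 0.1813]
ft_force: [0.6, -0.8, 0.5]
ee_pos: [0.4779, -0.2062, 0.3068]
ft_force: [1.1, 0.1, 1.3]
```

View pics/b8.png

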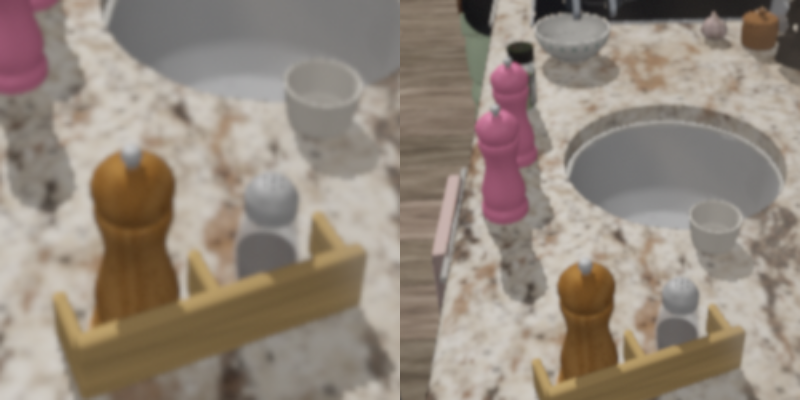

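The mill stands upright in the near bay, with its knob at about (316,316) px and its foot hidden by the rail. Everything else is in its place.

```bash
python3 -c "
from h import *
from rig import manip
p=ray('side',316.1,315.9,.147); print(p)
d=p[:2]-[.464,-.367]; print('along,lat',d@[.336,-.942],d@[.942,.336])
p0=ray('side',230+246/3,220+45/3,.147);print('initial knob check',p0)"
```

```text
[ 0.46366491 -0.36981748  0.147     ]
along,lat 0.002541476489145233 -0.0012623252328282986
initial knob check [ 0.46401924 -0.16938546  0.147     ]
```

```bash
python3 -c "
from rig import manip
print(manip.job_done())"
```

```text
the job is handed in; nothing more can be done
None
```

I pushed the wooden pepper mill upright into the empty bay and back against the rail. The push force rose to about 15 N there, and the last picture puts the mill within about 3 mm of its place. I disturbed nothing else, left the hand clear above the worktop and handed the job in.

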